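Roll a goose egg into its pocket in the hooded egg tray

ROBOT

A 7-joint arm with a two-finger parallel gripper is mounted at the origin on the work surface. World frame = base frame: x ahead of the robot, y to its left, z up, the work surface at z = 0. Lengths are in mm, angles in rad, forces in N, time in s.
With the tool pointing down it reaches from about 400 to 875 mm from the base axis. Payload 6.5 kg.
Tool frame: the origin (TCP) lies at the very end of the fingers, on their centre line; the grasp point (between the pads) lies 19 mm behind it; z points along the fingers, y is the direction in which the jaws open and shut (so a half turn about z gives the same grasp; the last joint's range is limited). The gripper opens to 88 mm and grips with 3 to 60 N. Pads are 18 mm wide; open, the fingers measure 123 mm over their backs; the gripper's body (75 mm by 187 mm) begins 45 mm behind the grasp point.
Start: joints at [-1.381, 0.536, -0.004, 1.538, 0.003, 1.067, -0.071], TCP at [164.458, 628.843, 238.716] pointing down, gripper open.
Joint ranges: [-2.7, 2.7], [-0.37, 2.16], [-1.27, 1.26], [0.24, 2.4], [-1.31, 4.45], [0.19, 1.91], [-2.76, 2.76]. Speed limits (rad/s): [2.39, 2.39, 3.14, 3.14, 3.14, 3.14, 3.14].

INTERFACE

Orientations are given as a rotation vector (axis times angle).
In Python, from station import * gives the robot as it stands.
- The arm moves only by the shell command python3 -m pendant 'ROWS' [OPENING] [FORCE]. ROWS is JSON, a list of rows, each a list of 2 entries, a list of its own where there are three numbers: the shift along the world's x, y, z in units of 25 mm (1.0 is 25 mm), then the turn about the world's z in rad. In form: [[[x, y, z], yaw], ...]. A call has 1 to 8 rows; each row is the pose to reach, as a shift and turn from the pose commanded when the call began; what a row does not reach only later rows make up. A row lasts 1/8 s, in which the tool goes at most 62.5 mm and 10.7 degrees, less where a joint would pass 70% of its speed; a pose out of reach is approached as far as the arm can. A call with a gripper value outside its range is refused whole. OPENING is the closure in counts, from 0 (fully open) to 255 (shut), set as the call begins (- or left out, the last holds). The fingers move at their own pace and stop on an object; FORCE is the grip in N (left out, the last holds). Time passes only in rows, so rows that repeat a pose let the fingers close. It gives the time, the measured TCP pose, the force and the opening at its end, in the units of the state.
- state(): the state, without advancing time (a new reading comes with each control period).
- grab_frame(name): name is "scene" or "top" or "wrist"; returns a dict with "img" (384x512x3 uint8, red, green, blue), "range_z" (384x512 float32, mm along the optical axis (not along the pixel's ray), 0 where there is no reading), "mtx" (3x3 intrinsics, pixels), "eye" and "rotation" of the camera in the world. Camera axes: x right, y up, looking along -z (the intrinsics and any distortion apply to the point x, -y, -z); pixel columns grow to the right and rows downward; lengths in mm; the calibration is good to about 2 mm. A picture is of the moment at which its call begins.
- close_job(): hands the job in, once; it reports no verdict.
The state is a dict: "t": time; "joint_positions": joint angles; "joint_velocities": joint speeds; "effort": joint torques, N m; "position": TCP position; "eef_rot": TCP orientation; "force": force on the tool from outside, world axes, zero at the start; "wrist_torque": the same for the moment, N m; "grip_width": finger opening in mm.
Only numpy, scipy, OpenCV 4.12 (cv2) and the standard library are available. Lean on these libraries where they do the work, as an engineer would, in place of code of your own. Each camera call takes 0.05 s, during which the arm holds its last target. There are 200 camera calls.

TASK

Open the clear hood of the egg tray all the way until it meets its stop and leave it open. Then gently roll or set the white goose egg from its groove into one of the two round blue felt pockets, so that it settles there; it is fragile, so do not press or knock it hard. Leave the brown dummy egg and the other things on the bench where they are.

Things in the scene. Friction and masses are not known exactly. Their poses are not given: they have to be found in the camera images.
- tray: Fixed wooden egg tray, 230 (x) by 310 (y) mm, flat deck 35 mm over the bench. Origin: centre of its underside; x points from the open front apron (robot side) to the hooded back, y left, z up. At tray x = -70 mm two shallow egg grooves lie at tray y = +65 and -65 mm; a pocket lies straight behind each. 8 mm high strips run along tray x on the apron at tray y = 0 and +-149 mm.
- pocket_left (a point): Middle of the left pocket's mouth (tray x +58, y +65 mm), at deck height. A round blue felt dimple, 76 mm across, its sides sloping 40 degrees down to the middle; an egg lying in it, whichever way it points, settles centred, its centre about 16 mm above the deck. Flat bare deck between groove and pocket. Empty at the start.
- pocket_right (a point): The same for the right pocket (tray x +58, y -65 mm). Empty at the start.
- hood (a joint): Hinge angle (rad) of the clear plastic hood (white edges, orange tab) that covers both pockets: 0 closed, grows as the front swings up and back, stop at 1.6; starts at 0 to 0.2. The hinge is stiff: the hood stays where it is left; 2 to 5 N at the tab moves it. 95 mm deep (tray x), 290 wide, 65 high; when open it stands wholly behind the hinge.
- hinge (a point): Middle of the hood's hinge line, on the tray at deck height (tray x +105, y 0 mm); the line runs along tray y, so the hood swings in the tray's x-z plane.
- tab (a point): Grip point on the hood's orange tab; moves with the hood. The tab sticks out forward from the top of the hood's front: 40 mm long, 22 wide (tray y), 10 thick; the point is 26 mm out from the hood's front, half-way through the thickness. Closed, it is 121 mm in front of the hinge and 60 mm above it.
- egg_center (a point): Centre of the white goose egg, 88 mm long, 60 thick, about 150 g, lying with its long axis (own y) along tray y in a groove 14 mm wide, 60 long (left or right varies), centre 64 mm over the bench (65 once on the flat deck). Smooth shell, friction about 0.3. Fragile: it cracks if the robot presses it with over 15 N or anything hits it with over 25 N.
- dummy_center (a point): Centre of the brown terracotta dummy egg, same size, in the other groove. It stays there.
- jar: Empty clear glass jar, 84 mm across, 110 mm tall, standing on the bench left of the tray; origin at its foot. Leave alone.
- tick_remover: Yellow plastic tick remover, 125 mm long, lying left of the tray. Leave alone.
- shampoo: Green shampoo can, 64 mm across, 190 mm tall, right of the tray; origin at its foot. Leave alone.
- tin: Low metal tin, 72 mm across, 60 mm tall, right of the tray; origin at its foot. Leave alone.
- hoof_brush: Flat hand brush with a wooden handle, 190 mm long, lying left of the tray towards the back. Leave alone.
Not all that is in view belongs to the job. Leave any pink or yellow look-alike of the part that bears egg_center alone.

How it is judged:
By the outcome, as a careful person would: the job done as asked, in the order asked, and still so for the second after the job is handed in, with the robot touching nothing.
It also fails if it takes over 64 s, if anything falls off the work surface, if the arm or the gripper's body presses on something with over 40 N, if the wrist force passes 120 N, or if a joint passes its speed limit or range.

## Working session

There is one attempt and no reset: what is moved stays moved. The work goes in short steps, Python scripts to look and compute and a shell command to move; the robot and the scene stay as the last step left them, time stands still between calls to the robot, and variables do not carry over. Pictures are saved under pics/ and viewed, about 8 in all and at most 12, crops included, and the job is handed in when it is done.

```bash
mkdir -p pics; cat > h.py <<'E'
from station import *
import numpy as np, cv2
def grab(n,f):
    g=grab_frame(n); np.savez('pics/'+f+'.npz',**{k:np.array(v) for k,v in g.items()})
    cv2.imwrite('pics/'+f+'.png',cv2.cvtColor(g['img'],cv2.COLOR_RGB2BGR)); return g
def pt(g,u,v,z=None):
    K=np.array(g['mtx']);r=float(g['range_z'][int(v),int(u)])
    d=np.array([(u-K[0,2])/K[0,0],-(v-K[1,2])/K[1,1],-1.0])
    R=np.array(g['rotation']);e=np.array(g['eye'])
    w=R@d
    return e+w*(r if z is None else (z-e[2])/w[2])
E
python3 - <<'E'
from h import *
a=grab('top','top');b=grab('scene','scene')
print({k:(np.shape(v),) for k,v in a.items()}, a['eye'],a['rotation'],b['eye'],state())
im=np.hstack([cv2.imread('pics/top.png'),cv2.imread('pics/scene.png')])
E
```

```text
{'img': ((384, 512, 3),), 'range_z': ((384, 512),), 'mtx': ((3, 3),), 'eye': ((3,),), 'rotation': ((3,),)} [ 317.52360904    7.58527503 1215.82154312] [ 0.16489061 -0.14729547 -1.59095455] [964.51137496 499.46916586 921.23495069] {'t': 0.1, 'joint_positions': array([-1.38118703,  0.5370715 , -0.00444648,  1.53874155,  0.00264093,
        1.0672811 , -0.07117929]), 'joint_velocities': array([-1.54239115e-03,  2.92429673e-05,  5.39262125e-04, -3.05631286e-03,
       -3.07740897e-04, -6.46060113e-04,  3.34554192e-04]), 'effort': array([ 1.56406575e-03, -5.72084963e+01,  9.93387178e-01, -2.52230823e+01,
       -5.61449281e-02,  1.35554242e-02,  4.99409384e-05]), 'position': array([164.35179511, 628.32897267, 237.95164444]), 'eef_rot': array([-4.00538080e-01, -3.11590498e+00,  2.34890760e-03]), 'force': array([-0.32803714,  0.19172694, -0.17854796]), 'wrist_torque': array([-0.00479877,  0.06103319, -0.03583095]), 'grip_width': 88.07652629343663}
```

View pics/top.png

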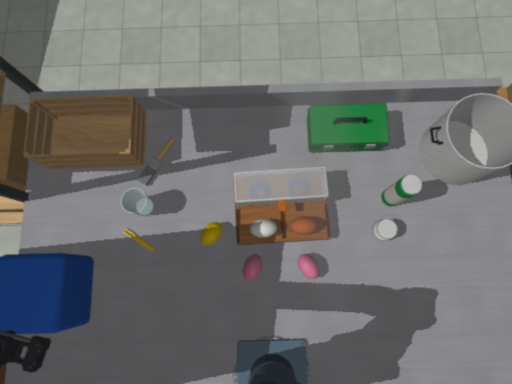

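View pics/scene.png

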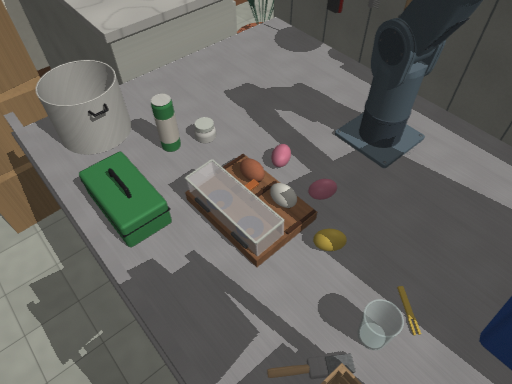

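The top view shows the white egg at about (263,228), in the left groove. Possible mix-ups are the brown dummy (303,226), the yellow look-alike (210,234) and the pink ones (252,267) and (308,266). I choose the white one in the tray. The hood spans (235-327, 170-208), with its tab near (282,206). Next is an enlarged crop, with measurements.

```bash
sed -i "s/R=np.array(g\['rotation'\])/R=cv2.Rodrigues(np.array(g['rotation'],float))[0]/" h.py
python3 - <<'E'
from h import *
c=[]
for f,(x,y) in {'top':(225,155),'scene':(180,145)}.items():
    g=dict(np.load(f'pics/{f}.npz')); i=cv2.imread(f'pics/{f}.png')
    w,h=(110,100) if f=='top' else (140,127)
    c.append(cv2.resize(i[y:y+h,x:x+w],(int(w*400/w),int(h*400/w)),interpolation=cv2.INTER_CUBIC)[:360])
cv2.imwrite('pics/crop.png',np.hstack(c))
g=dict(np.load('pics/top.npz'))
for p in [(263,228),(303,226),(282,206),(237,243),(329,240),(282,225),(265,195)]: print(p,pt(g,*p).round())
P=g['range_z']; 
# egg mask: points with z 50..100 near
us,vs=np.meshgrid(range(225,340),range(165,250))
W=np.array([[pt(g,u,v) for u in range(225,340)] for v in range(165,250)])
np.save('pics/W.npy',W)
I=g['img'][165:250,225:340].astype(int)
for nm,(u,v) in {'white':(263,228),'brown':(303,226)}.items():
    m=(W[...,2]>50)&(np.hypot(us-u,vs-v)<20)&(vs>212)
    print(nm,m.sum(),W[m].min(0).round(),W[m].max(0).round(),W[m].mean(0).round())
m=(I[...,0]>180)&(I[...,1]>60)&(I[...,1]<140)&(I[...,2]<60)
print('orange',m.sum(),us[m].mean() if m.any() else 0,vs[m].mean() if m.any() else 0,W[m].mean(0) if m.any() else 0, W[m].min(0),W[m].max(0))
m=(W[...,2]>25)&(W[...,2]<140)
print('tray rect',cv2.minAreaRect(W[m][:,:2].astype(np.float32)))
m2=abs(W[...,2]-35)<6
print('deck rect',cv2.minAreaRect(W[m2][:,:2].astype(np.float32)),m2.sum())
E
```

```text
(263, 228) [455.  13.  96.]
(303, 226) [ 458. -112.   97.]
(282, 206) [522. -48. 102.]
(237, 243) [415. 100.  34.]
(329, 240) [ 420. -207.    4.]
(282, 225) [470. -49.  43.]
(265, 195) [558.   4. 108.]
white 393 [318. -29.  65.] [ 488.   55. 1216.] [457.  12.  93.]
brown 397 [ 318. -160.   63.] [ 494.    8. 1216.] [ 462. -115.   94.]Traceback (most recent call last):
  File "<stdin>", line 20, in <module>
    return umr_minimum(a, axis, None, out, keepdims, initial, where)
ValueError: zero-size array to reduction operation minimum which has no identity
```

View pics/crop.png

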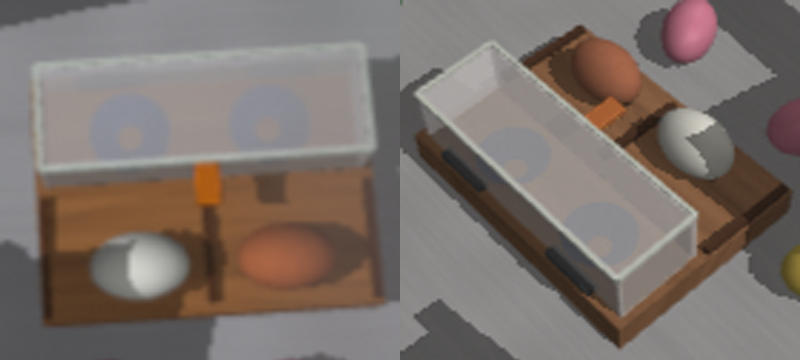

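The crop confirms the white egg in the left groove (left panel (140,265)), the brown dummy on the right (288,255), and the tab at (207,183).

```bash
python3 - <<'E'
from h import *
g=dict(np.load('pics/top.npz'));W=np.load('pics/W.npy')
us,vs=np.meshgrid(range(225,340),range(165,250));I=g['img'][165:250,225:340].astype(int)
ok=W[...,2]<150
from scipy.optimize import least_squares
C={}
for nm,(u,v) in {'white':(263,228),'brown':(303,226)}.items():
    m=ok&(W[...,2]>68)&(np.hypot(us-u,vs-v)<20)&(vs>214); P=W[m]
    f=lambda q:(np.sqrt(((P[:,0]-q[0])/30)**2+((P[:,1]-q[1])/44)**2+((P[:,2]-q[2])/30)**2)-1)*30
    r=least_squares(f,[457,P[:,1].mean(),64],loss='soft_l1'); C[nm]=r.x; print(nm,r.x.round(1),np.abs(r.fun).mean().round(2))
d=C['white']-C['brown']; print('dist',np.hypot(*d[:2]),'yaw from eggs',np.arctan2(-d[0],d[1]))
m=ok&(abs(W[...,2]-35)<5); r=cv2.minAreaRect(W[m][:,:2].astype(np.float32)); print('deck',r)
ys=np.arctan2(-d[0],d[1]);c,s=np.cos(ys),np.sin(ys);R=np.array([[c,-s],[s,c]])
mid=(C['white']+C['brown'])[:2]/2; T=mid+R@[70,0]; print('tray origin',T,'pocketL',T+R@[58,65],'hinge',T+R@[105,0])
m=ok&(I[...,0]>1.7*I[...,1])&(I[...,2]<40)&(W[...,2]>85)&(vs<213)
Q=W[m];print('tab px',m.sum(),us[m].min(),us[m].max(),vs[m].min(),vs[m].max(),Q.mean(0),Q.min(0),Q.max(0))
print('tab in tray',(Q[:,:2]-T)@R if len(Q)<15 else ((Q[:,:2]-T)@R).mean(0))
q=(Q[:,:2]-T)@R
print('tab x range',q[:,0].min(),q[:,0].max(),np.polyfit(q[:,0],Q[:,2],1))
E
```

```text
white [461.   12.6  64.3] 1.19
brown [ 465.9 -118.4   64.7] 1.17
dist 131.00844482037084 yaw from eggs 0.03707774900846578
deck ((531.7077026367188, -49.10798645019531), (227.4170379638672, 310.56121826171875), 2.18422532081604)
tray origin [533.41689416 -50.31408398] pocketL [588.96752919  16.79125819] hinge [638.34472756 -46.4218123 ]
tab px 67 279 285 201 211 [521.92337372 -47.64425559 106.89311728] [505.93755708 -57.66768545  99.7859642 ] [538.35228507 -38.53406342 112.64716507]
tab in tray [-11.38665238   3.09404965]
tab x range -27.480279725733794 5.008856931333036 [2.25192045e-04 1.06895681e+02]
```

Measurements hold up: egg centres at z 64, 131 mm apart. Two independent fits put the tray origin at about (533,-50) with yaw 0.037. The hinge is at (638,-46) and the tab grip point at about (521,-49,102).

Plan: pinch the tab with the jaws along tray y and follow the arc. Then lift the egg by its thickness, turn it 90° so the gripper body clears the open hood, and set it in the left pocket.

```bash
python3 -m pendant '[[[7,-13.5,0],0.15],[[14.3,-27.1,0],0.29],[[14.3,-27.1,0],0.29],[[14.3,-27.1,0],0.29],[[14.3,-27.1,0],0.29],[[14.3,-27.1,0],0.29],[[14.3,-27.1,0],0.29],[[14.3,-27.1,0],0.29]]' 120 25; python3 - <<'E'
from h import *
s=state();print(s['position'],s['eef_rot'],s['grip_width'],np.array([520,-49,86])-s['position'])
E
```

```text
t: 1.1
position: [398.2, 184.7, 238.8]
eef_rot: [-0.054, 3.141, 0.0]
force: [1.5, -0.4, -0.8]
grip_width: 46.6
[398.18558977 184.65139367 238.76704593] [-5.41323812e-02  3.14087593e+00  3.96711327e-04] 46.595479373738485 [ 121.81441023 -233.65139367 -152.76704593]
```

```bash
python3 -m pendant '[[[1.5,-2,0],0],[[2.5,-4,0],0],[[4,-6.5,0],0],[[4.8,-8.8,-1],0],[[4.8,-9.2,-2.4],0],[[4.8,-9.2,-3.4],0],[[4.8,-9.2,-3.4],0]]'; python3 - <<'E'
from h import *
s=state();print(s['position'])
g=grab('top','top2');i=cv2.imread('pics/top2.png')[150:260,220:345]
w=grab('wrist','w2');i=cv2.resize(i,(450,396),interpolation=cv2.INTER_CUBIC)
cv2.imwrite('pics/c2.png',np.hstack([i[:384],cv2.resize(cv2.imread('pics/w2.png'),(350,262))[:262] if 0 else cv2.copyMakeBorder(cv2.resize(cv2.imread('pics/w2.png'),(350,262)),0,122,0,0,0)]))
E
```

```text
t: 1.98
position: [516.0, -43.6, 152.0]
eef_rot: [0.053, -3.137, 0.0]
force: [0.3, 0.7, -0.4]
grip_width: 46.4
[515.96158317 -43.60490031 152.02086032]
```

View pics/c2.png

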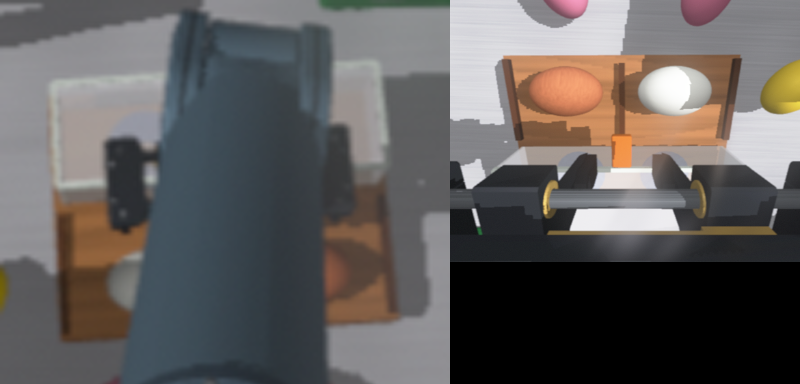

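The wrist view shows the tab at (622,150) in the panel, roughly between the finger tips at 590 and 660. I'll check it against wrist depth.

```bash
python3 - <<'E'
from h import *
g=dict(np.load('pics/w2.npz'));I=g['img'].astype(int)
m=(I[...,0]>180)&(I[...,0]>1.7*I[...,1])&(I[...,2]<60); m[:150]=0;m[260:]=0
n,l,st,c=cv2.connectedComponentsWithStats(m.astype(np.uint8));k=max(range(1,n),key=lambda k:st[k,4] if 150<c[k][1] else 0)
v,u=np.where(l==k);P=np.array([pt(g,a,b) for a,b in zip(u,v)]);print(st[k],c[k],P.mean(0),P.min(0),P.max(0),state()['position'])
E
```

```text
[237 198  27  10  50] [249.42 199.94] [508.33698286 -48.16279003 110.44230201] [446.54307735 -57.23962729 103.86015564] [514.90454541 -38.06484435 301.05891353] [517.89924922 -43.14466989 154.23424124]
```

```bash
python3 -m pendant '[[[0.1,-0.2,-1],0],[[0.1,-0.2,-2],0],[[0.1,-0.2,-2.75],0],[[0.1,-0.2,-2.75],0],[[0.1,-0.2,-2.75],0]]' ; python3 -m pendant '[[[0,0,0],0],[[0,0,0],0],[[0,0,0],0],[[0,0,0],0],[[0,0,0],0],[[0,0,0],0]]' 255 20
```

```text
t: 2.7
position: [521.2, -48.2, 86.4]
eef_rot: [-0.054, 3.139, 0.0]
force: [0.4, -0.0, 0.5]
grip_width: 46.8
t: 3.45
position: [520.2, -46.7, 85.1]
eef_rot: [0.056, -3.141, -0.003]
force: [-0.0, 4.9, 1.6]
grip_width: 21.7
```

```bash
python3 -m pendant '[[[0.18,0.01,0.29],0],[[0.38,0.01,0.58],0],[[0.62,0.02,0.88],0],[[0.88,0.03,1.16],0],[[1.15,0.04,1.42],0],[[1.45,0.05,1.65],0],[[1.45,0.05,1.65],0],[[1.45,0.05,1.65],0]]'; python3 - <<'E'
from h import *
s=state();print(s['position'],s['force'],s['grip_width'])
E
```

```text
t: 4.45
position: [555.2, -45.4, 126.1]
eef_rot: [0.056, -3.138, -0.004]
force: [-2.9, 5.2, 4.3]
grip_width: 21.5
[555.22400793 -45.3590561  126.08414018] [-2.88229776  5.2337266   4.29826112] 21.52684148125053
```

Following well. The next rows are relative to here.

```bash
python3 -m pendant '[[[0.31,0.01,0.22],0],[[0.63,0.03,0.41],0],[[0.97,0.04,0.58],0],[[1.32,0.05,0.73],0],[[1.68,0.07,0.85],0],[[2.04,0.08,0.95],0],[[2.41,0.09,1.02],0],[[2.79,0.1,1.07],0]]';  python3 -m pendant '[[[0.38,0.01,0.02],0],[[0.76,0.02,0.02],0],[[1.14,0.04,-0.02],0],[[1.51,0.06,-0.08],0],[[1.88,0.08,-0.17],0],[[2.24,0.09,-0.27],0],[[2.5,0.1,-0.37],0],[[2.76,0.11,-0.49],0]]'; python3 -m pendant '[[[0.26,0.01,-0.12],0],[[0.4,0.01,-0.2],0],[[0.4,0.01,-0.2],0],[[0.4,0.01,-0.2],0]]'
```

```text
t: 5.45
position: [624.7, -42.7, 152.4]
eef_rot: [0.056, -3.137, -0.004]
force: [-3.2, 5.1, -1.1]
grip_width: 22.0
t: 6.45
position: [693.4, -40.1, 139.4]
eef_rot: [0.055, -3.136, -0.004]
force: [-3.3, 4.1, -0.1]
grip_width: 21.8
t: 6.95
position: [700.5, -39.8, 135.8]
eef_rot: [0.055, -3.13, -0.005]
force: [-17.1, 5.6, 15.8]
grip_width: 21.4
```

Contact force rose at the expected end point, x≈700, so the hood is at its stop. I'll ease off, release and rise.

```bash
python3 -m pendant '[[[-0.2,0,0.15],0],[[-0.2,0,0.15],0]]'; python3 -m pendant '[[[0,0,0],0],[[0,0,0],0],[[0,0,0],0],[[0,0,0],0],[[0,0,1.2],0],[[0,0,2.4],0],[[-1.5,0.3,4],0],[[-3,0.6,4],0]]' 120; python3 -m pendant '[[[-2.5,0.7,0],0.18],[[-5,1.3,0],0.37],[[-6,1.7,0],0.55],[[-6,1.7,0],0.74],[[-6,1.7,0],0.92],[[-6,1.7,0],1.11],[[-6,1.7,0],1.3],[[-6,1.7,0],1.48]]' 0 5;python3 - <<'E'
from h import *
s=state();print(s['position'],s['eef_rot'],s['joint_positions'].round(2))
g=grab('scene','s3');w=grab('wrist','w3')
a=cv2.resize(cv2.imread('pics/s3.png')[130:280,150:350],(400,300),interpolation=cv2.INTER_CUBIC)
cv2.imwrite('pics/c3.png',np.hstack([a,cv2.resize(cv2.imread('pics/w3.png'),(400,300))]))
E
```

```text
t: 7.2
position: [697.6, -39.9, 137.6]
eef_rot: [0.055, -3.136, -0.003]
force: [-3.1, 5.2, -6.3]
grip_width: 21.6
t: 8.2
position: [626.5, -27.1, 242.9]
eef_rot: [-0.053, 3.134, -0.0]
force: [0.1, -0.5, -0.5]
grip_width: 46.6
t: 9.2
position: [472.9, 15.3, 234.9]
eef_rot: [2.029, -2.38, -0.005]
force: [-0.7, -0.6, -1.2]
grip_width: 87.9
[472.86180286  15.27574486 234.86751338] [ 2.02928413 -2.37958833 -0.00480179] [ 0.13  0.27 -0.3   1.97  0.1   0.93  2.76]
```

View pics/c3.png

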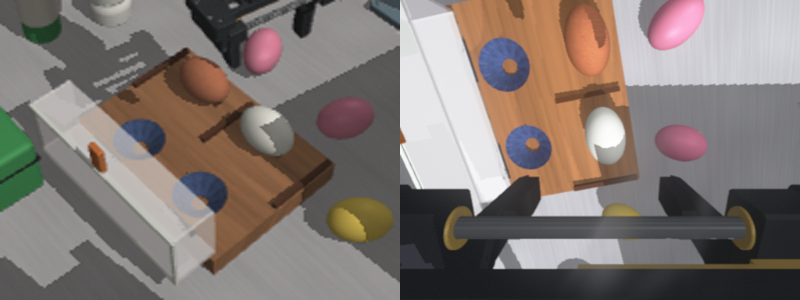

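The hood stands open in the left panel, with the tab on top at (97,157). Both pockets are empty and the white egg is in its groove, at (605,135) in the right panel. Joint 7 ran into its limit with this turn direction, so I'll turn the other way.

```bash
python3 -m pendant '[[[0,0,0],-0.18],[[0,0,0],-0.36],[[0,0,0],-0.54],[[0,0,0],-0.72],[[0,0,0],-0.9],[[0,0,0],-1.08],[[0,0,0],-1.26],[[0,0,0],-1.44]]'; python3 -m pendant '[[[0,0,0],-0.18],[[0,0,0],-0.36],[[0,0,0],-0.54],[[0,0,0],-0.72],[[0,0,0],-0.9],[[0,0,0],-1.08],[[0,0,0],-1.26],[[0,0,0],-1.44]]'; python3 - <<'E'
from h import *
s=state();r=s['eef_rot'];y=cv2.Rodrigues(r)[0][:,1]
print(s['position'],'jaw ang',np.arctan2(y[1],y[0]),s['joint_positions'].round(2))
g=dict(np.load('pics/s3.npz'));I=g['img'].astype(int)
m=(I[...,0]>1.9*I[...,1])&(I[...,0]>120);m[:195]=0;m[225:]=0;m[:,:188]=0;m[:,210:]=0
v,u=np.where(m);P=np.array([pt(g,a,b) for a,b in zip(u,v)]);print(len(P),np.median(P,0),P.min(0),P.max(0))
E
```

```text
t: 10.3
position: [473.0, 14.7, 234.8]
eef_rot: [-0.059, -3.134, -0.02]
force: [0.0, 0.7, 0.4]
grip_width: 88.4
t: 11.3
position: [473.0, 14.8, 235.0]
eef_rot: [2.113, 2.319, 0.025]
force: [-0.2, -0.0, 0.6]
grip_width: 88.5
[473.0203709   14.78365713 234.99968488] jaw ang 0.09293901098245935 [-0.26  0.23  0.16  2.01 -0.06  0.89  0.02]
  return _methods._mean(a, axis=axis, dtype=dtype,
  ret = ret.dtype.type(ret / rcount)
Traceback (most recent call last):
ValueError: zero-size array to reduction operation minimum which has no identity
```

```bash
python3 -m pendant '[[[-0.48,-0.09,-2],-0.055],[[-0.48,-0.09,-3],-0.055],[[-0.48,-0.09,-3],-0.055],[[-0.48,-0.09,-3],-0.055]]'; python3 - <<'E'
from h import *
s=state();y=cv2.Rodrigues(s['eef_rot'])[0][:,1];print(s['position'],np.arctan2(y[1],y[0]))
for f in ['s3']:
    g=dict(np.load(f'pics/{f}.npz'));I=g['img'].astype(int)
    print(I[208,198]);m=(I[...,0]>1.4*I[...,1])&(I[...,0]>2*I[...,2])
    m[:195]=0;m[220:]=0;m[:,:190]=0;m[:,207:]=0
    v,u=np.where(m);P=np.array([pt(g,a,b) for a,b in zip(u,v)]);P=P[P[:,2]>135];print(len(P),np.median(P,0),P.min(0),P.max(0))
g=grab('wrist','w4');grab('top','t4')
W=np.array([[pt(g,u,v) for u in range(0,512,2)] for v in range(0,384,2)]);I=g['img'][::2,::2].astype(int)
m=(W[...,2]>70)&(W[...,2]<105)&(abs(W[...,0]-461)<50)&(abs(W[...,1]-13)<60)&(I.max(-1)-I.min(-1)<40)
P=W[m];from scipy.optimize import least_squares
f=lambda q:(np.sqrt(((P[:,0]-q[0])/30)**2+((P[:,1]-q[1])/44)**2+((P[:,2]-q[2])/30)**2)-1)*30
r=least_squares(f,[461,12,64],loss='soft_l1');print(m.sum(),r.x,np.abs(r.fun).mean(),P.min(0),P.max(0))
cv2.imwrite('pics/c4.png',np.hstack([cv2.resize(cv2.imread('pics/w4.png'),(400,300)),cv2.resize(cv2.imread('pics/t4.png')[130:280,200:400],(400,300))]))
E
```

```text
t: 11.8
position: [461.7, 12.7, 160.7]
eef_rot: [2.167, 2.268, 0.025]
force: [-0.1, 0.2, 0.5]
grip_width: 88.2
[461.73444013  12.71478323 160.66365281] 0.04546932724995359
[93 54 30]
74 [700.72121838 -34.5048773  159.77174161] [695.19955433 -48.56374123 135.85277785] [703.07187273 -27.19762045 173.10276496]
1195 [462.96181948  14.82421521  65.20026301] 0.409699737511189 [434.78740315 -24.79071226  70.04201339] [490.52812229  58.01975526  96.20540543]
```

View pics/c4.png

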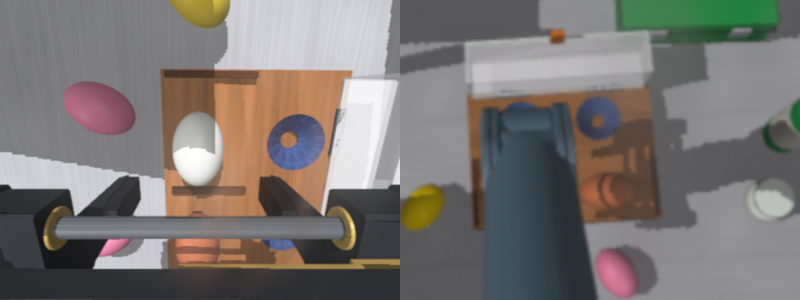

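The right panel shows the hood at its stop, and depth puts the tab at x≈701 (701 expected). The left panel shows the egg at (198,148), centred between the fingers, and the refit gives (463,15,65). I'll go down around it and close gently.

```bash
python3 -m pendant '[[[0.03,0.05,-1],0],[[0.03,0.05,-2],0],[[0.03,0.05,-2.8],0],[[0.03,0.05,-3.4],0],[[0.03,0.05,-4],0],[[0.03,0.05,-4.4],0],[[0.03,0.05,-4.4],0],[[0.03,0.05,-4.4],0]]' 0 3;  python3 -m pendant '[[[0,0,0],0],[[0,0,0],0],[[0,0,0],0],[[0,0,0],0]]' 66 3; python3 -m pendant '[[[0,0,0],0],[[0,0,0],0],[[0,0,0],0],[[0,0,0],0],[[0,0,0],0],[[0,0,0],0]]' 100 3; python3 -m pendant '[[[0,0,0],0],[[0,0,0],0],[[0,0,0],0],[[0,0,0],0]]' 100 7
```

```text
t: 12.9
position: [461.7, 14.0, 49.8]
eef_rot: [2.167, 2.27, 0.024]
force: [-0.3, -0.4, -0.1]
grip_width: 88.2
t: 13.4
position: [461.4, 14.0, 49.5]
eef_rot: [2.167, 2.27, 0.024]
force: [-0.7, -0.3, -0.6]
grip_width: 65.7
t: 14.15
position: [461.4, 14.0, 49.4]
eef_rot: [2.167, 2.27, 0.024]
force: [0.5, 0.0, 0.2]
grip_width: 59.7
t: 14.65
position: [461.4, 14.0, 49.5]
eef_rot: [2.167, 2.27, 0.024]
force: [0.2, 0.4, 1.4]
grip_width: 59.3
```

Gripped at 59.5 mm. Now a slow lift and a check of the weight.

```bash
python3 -m pendant '[[[0,0,0.2],0],[[0,0,0.4],0],[[0,0,0.6],0],[[0,0,0.9],0],[[0,0,1.2],0],[[0,0,1.6],0],[[0,0,1.6],0],[[0,0,1.6],0]]'; python3 - <<'E'
from h import *
g=grab('scene','s5');s=state();print(s['force'],s['position'])
w=grab('wrist','w5')
a=cv2.resize(cv2.imread('pics/s5.png')[130:280,170:370],(400,300),interpolation=cv2.INTER_CUBIC)
cv2.imwrite('pics/c5.png',np.hstack([a,cv2.resize(cv2.imread('pics/w5.png'),(400,300))]))
E
```

```text
t: 15.65
position: [461.3, 14.1, 89.5]
eef_rot: [2.167, 2.27, 0.024]
force: [0.1, 0.0, -1.4]
grip_width: 59.8
[-0.34832342  0.99799115 -1.59462687] [461.18998428  13.96678405  89.29741569]
```

View pics/c5.png

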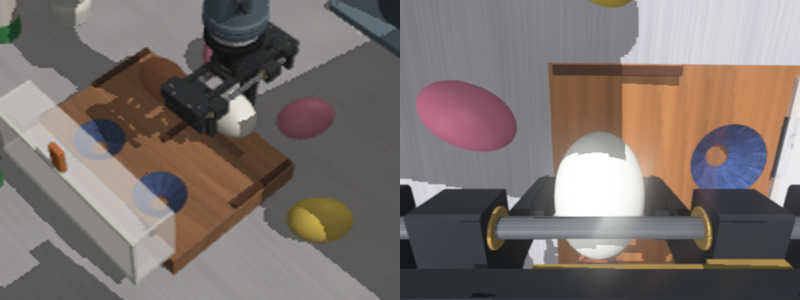

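The egg is held: the force shows -1.5 N of weight, and it sits between the pads in both panels. Next is a slow turn of the egg, and a pocket measurement from the earlier wrist picture.

```bash
python3 -m pendant '[[[0,0,0.1],0.08],[[0,0,0.2],0.2],[[0,0,0.3],0.32],[[0,0,0.3],0.44],[[0,0,0.3],0.56],[[0,0,0.3],0.68],[[0,0,0.3],0.79],[[0,0,0.3],0.79]]'; python3 -m pendant '[[[0,0,0],0.08],[[0,0,0],0.2],[[0,0,0],0.32],[[0,0,0],0.44],[[0,0,0],0.56],[[0,0,0],0.68],[[0,0,0],0.78],[[0,0,0],0.78]]'; python3 - <<'E'
from h import *
s=state();y=cv2.Rodrigues(s['eef_rot'])[0][:,1];print(s['position'],np.arctan2(y[1],y[0]))
for f,n in (('w4',5),('w3',5),('s3',5)):
    g=dict(np.load(f'pics/{f}.npz'));I=g['img'].astype(int)
    m=((I[...,2]>1.3*I[...,0])&(I[...,2]-I[...,0]>25)).astype(np.uint8)
    m=cv2.morphologyEx(m,cv2.MORPH_CLOSE,np.ones((5,5)))
    N,l,st,c=cv2.connectedComponentsWithStats(m)
    for k in range(1,N):
        if st[k,4]>150:
            h=cv2.convexHull(np.argwhere(l==k)[:,::-1].astype(np.int32))[:,0]
            P=np.array([pt(g,u,v,35.) for u,v in h]);(cx,cy),rad=cv2.minEnclosingCircle(P[:,:2].astype(np.float32));print(f,st[k,4],c[k].round(),(round(cx,1),round(cy,1)),round(rad,1))
E
```

```text
t: 16.75
position: [461.1, 13.9, 96.6]
eef_rot: [-1.129, -2.928, -0.023]
force: [0.3, -0.0, -1.5]
grip_width: 59.5
t: 17.75
position: [461.2, 13.9, 96.7]
eef_rot: [0.066, -3.132, -0.02]
force: [0.0, -0.7, -2.6]
grip_width: 59.7
[461.21867229  13.93009897  96.74228843] 1.6131314652801845
w4 3087 [382. 185.] (591.0, 20.3) 37.1
w4 420 [358. 312.] (591.0, -134.8) 26.4
w3 2979 [132.  82.] (596.3, -109.7) 36.9
w3 2138 [163. 188.] (591.0, 20.6) 36.9
s3 183 [222. 196.] (582.9, -114.3) 32.4
s3 212 [252. 222.] (577.5, 15.0) 32.4
s3 1341 [500. 335.] (319.5, 620.2) 87.7
```

Pocket centre is (591,20) from two wrist views, against (589,17) from the tray fit. I'll use (590.5,19.5).

```bash
python3 -m pendant '[[[0.4,0.02,0],0],[[1.2,0.05,0],0],[[2.1,0.09,0],0],[[3,0.13,0],0],[[3.9,0.17,0],0],[[4.7,0.2,0],0],[[5.17,0.22,0],0],[[5.17,0.22,0],0]]'; python3 -m pendant '[[[0,0,-0.3],0],[[0,0,-0.7],0],[[0,0,-1.1],0],[[0,0,-1.4],0],[[0,0,-1.6],0],[[0,0,-1.8],0],[[0,0,-2],0],[[0,0,-2],0]]'
```

```text
t: 18.75
position: [591.2, 19.7, 96.8]
eef_rot: [0.07, -3.132, -0.02]
force: [-0.6, 0.7, -1.8]
grip_width: 59.3
t: 19.75
position: [590.4, 19.5, 46.6]
eef_rot: [0.071, -3.132, -0.02]
force: [0.5, 1.0, -1.5]
grip_width: 59.7
```

```bash
python3 -m pendant '[[[0,0,-0.08],0],[[0,0,-0.16],0],[[0,0,-0.2],0],[[0,0,-0.2],0]]'; python3 -m pendant '[[[0,0,-0.04],0],[[0,0,-0.08],0],[[0,0,-0.08],0]]';python3 -m pendant '[[[0,0,-0.04],0],[[0,0,-0.06],0],[[0,0,-0.06],0]]'
```

```text
t: 20.25
position: [590.6, 19.5, 41.9]
eef_rot: [0.071, -3.132, -0.02]
force: [0.5, -0.1, -2.0]
grip_width: 59.4
t: 20.62
position: [590.5, 19.4, 39.8]
eef_rot: [0.071, -3.132, -0.02]
force: [0.5, 0.5, -0.9]
grip_width: 59.3
t: 21.0
position: [590.6, 19.5, 38.4]
eef_rot: [0.071, -3.132, -0.02]
force: [-0.1, -0.2, -3.0]
grip_width: 59.4
```

```bash
python3 -m pendant '[[[0,0,-0.04],0],[[0,0,-0.04],0]]' 100 4; python3 -m pendant '[[[0,0,0],0],[[0,0,0],0],[[0,0,0],0],[[0,0,0],0]]' 76 3; python3 -m pendant '[[[0,0,0],0],[[0,0,0],0],[[0,0,0],0],[[0,0,0],0],[[0,0,0],0],[[0,0,0],0]]' 0 3
```

```text
t: 21.25
position: [590.6, 19.5, 37.4]
eef_rot: [0.071, -3.132, -0.02]
force: [0.8, -0.2, -1.6]
grip_width: 59.5
t: 21.75
position: [590.7, 19.5, 37.5]
eef_rot: [0.071, -3.132, -0.02]
force: [-0.1, 0.4, 0.4]
grip_width: 61.9
t: 22.5
position: [590.6, 19.5, 37.4]
eef_rot: [0.071, -3.132, -0.02]
force: [-0.9, -0.2, -0.0]
grip_width: 88.3
```

```bash
python3 -m pendant '[[[0,0,0.4],0],[[0,0,1],0],[[0,0,2],0],[[0,0,3.5],0],[[0,0,5],0],[[-1.5,0,6],0],[[-3.5,0,6],0],[[-5.5,0,6],0]]'; python3 - <<'E'
from h import *
g=grab('scene','s6');t=grab('top','t6');w=grab('wrist','w6')
a=cv2.resize(cv2.imread('pics/s6.png')[130:280,170:370],(400,300),interpolation=cv2.INTER_CUBIC)
cv2.imwrite('pics/c6.png',np.hstack([a,cv2.resize(cv2.imread('pics/w6.png'),(400,300))]))
W=np.array([[pt(w,u,v) for u in range(0,512,2)] for v in range(0,384,2)]);I=w['img'][::2,::2].astype(int)
m=(W[...,2]>58)&(W[...,2]<100)&(abs(W[...,0]-590)<48)&(abs(W[...,1]-20)<40)&(I.max(-1)-I.min(-1)<50)
P=W[m];print(len(P),P.min(0) if len(P) else 0,P.max(0) if len(P) else 0,P.mean(0))
E
```

```text
t: 23.5
position: [452.1, 19.5, 188.8]
eef_rot: [0.071, -3.134, -0.019]
force: [0.4, 0.3, -0.8]
grip_width: 88.1
313 [547.97174508  -6.83519313  58.01272774] [627.1900194   46.95828418  82.32501377] [591.24643773  19.61130596  74.42977045]
```

View pics/c6.png

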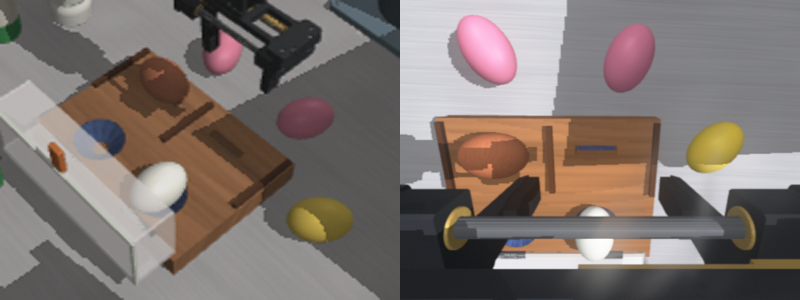

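The egg lies in the left pocket (left panel (160,187)), centred at (591,20) with its top at z 82, so its centre is about 52 (51 expected). The dummy is undisturbed. One last check of the hood, then I hand in.

```bash
python3 - <<'E'
from h import *
g=dict(np.load('pics/s6.npz'));I=g['img'].astype(int)
m=(I[...,0]>1.4*I[...,1])&(I[...,0]>2*I[...,2]);m[:195]=0;m[220:]=0;m[:,:190]=0;m[:,207:]=0
v,u=np.where(m);P=np.array([pt(g,a,b) for a,b in zip(u,v)]);P=P[P[:,2]>135];print(np.median(P,0),P.min(0),P.max(0))
q=P[P[:,0]>690];print(np.polyfit(q[:,2],q[:,0],1))
print(state()['t'],state()['force']);print(close_job())
E
```

```text
[701.040143   -34.1249524  160.51418854] [695.20761777 -49.43231941 135.2497402 ] [703.12549467 -26.87491141 172.52415318]
[-4.31104718e-02  7.06836968e+02]
23.65 [0.66195199 0.14475744 0.40406013]
the job is handed in; nothing more can be done
None
```

I opened the hood to its stop and left it open, then set the white egg in the left pocket. The job was handed in at about 24 s, well inside the 64 s limit.

- **Hood:** I pinched the tab and followed the arc until the reaction rose to about 23 N at the expected end point. After release, depth put the tab at x≈701 mm, as expected at 1.6 rad, and it read the same in the last check.
- **Egg:** I gripped it with 3–7 N, lifted it, turned it 90° so the gripper body cleared the open hood, and lowered and released it about at rest height. The last check found it centred at (591, 20) mm with its centre about 52 mm over the bench (51 expected when settled).
- **Other things:** The brown dummy still lies in its groove, and I saw nothing else on the bench moved. The arm was clear and touching nothing at hand-in.
- **Checks that disagreed:**
  - The pocket centre came out 2–3 mm apart between the tray fit and the wrist views.
  - The scene camera's estimate was about 14 mm off, so I did not use it.
  - My first 90° turn ran joint 7 to its 2.76 rad limit. The arm stopped there and I turned the other way.

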